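Feel which bottle is full, stand it in the spill tray and shut its cap

TASK

One of the three look-alike amber bottles is full and clearly heavier, the other two are nearly empty; only their weight tells. Stand the full one upright near the middle of the empty wide bay of the blue spill tray and let go of it, then screw its loose cap clockwise until it stops. Leave the two nearly empty bottles standing on the desk, clear of the tray, with their caps still loose, tip no bottle over, and do not disturb the vials or the stamp.

Things in the scene. Friction and masses are not known exactly. Their poses are not given: they have to be found in the camera images.
- tray: blue spill tray fixed to the desk, 104 x 196 mm, rim 14 mm high and 4 mm thick; black rubber mat in it, its top 6 mm above the desk. A divider leaves a wide empty bay (96 x 126 mm inside) at its -y end and a narrow bay with two dropper vials at its +y end. Origin: centre of the underside
- bay (a point): centre of the wide empty bay, on the top of its rubber mat, 6 mm above the desk; x and y along the sides of the bay (96 and 126 mm inside)
- bottle_a: one of three look-alike amber bottles: one is full (230-290 g), two nearly empty (80-100 g), which differs between runs. Round body 44 mm wide, 60 mm high; black cap 28 mm wide, 17 mm high on top. A drop pipette strapped on its -x side sticks out 11 mm: grip across y. Origin: underside, 4.5 mm to the -x side of the round axis; z up
- bottle_a_axis (a point): point on the round axis of body and cap of bottle_a, at the underside of the bottle (the cap spans 60 to 77 mm above it)
- bottle_a_cap (a joint): angle of the screw cap of bottle_a: 0 is shut, against a hard stop; grows as it is unscrewed (counterclockwise from above), so turn clockwise to shut. Each cap starts loosened by 0.6 to 1.1 rad, turns easily and stays on the bottle
- bottle_b: one of three look-alike amber bottles: one is full (230-290 g), two nearly empty (80-100 g), which differs between runs. Round body 44 mm wide, 60 mm high; black cap 28 mm wide, 17 mm high on top. A drop pipette strapped on its -x side sticks out 11 mm: grip across y. Origin: underside, 4.5 mm to the -x side of the round axis; z up
- bottle_b_axis (a point): point on the round axis of body and cap of bottle_b, at the underside of the bottle (the cap spans 60 to 77 mm above it)
- bottle_b_cap (a joint): angle of the screw cap of bottle_b: 0 is shut, against a hard stop; grows as it is unscrewed (counterclockwise from above), so turn clockwise to shut. Each cap starts loosened by 0.6 to 1.1 rad, turns easily and stays on the bottle
- bottle_c: one of three look-alike amber bottles: one is full (230-290 g), two nearly empty (80-100 g), which differs between runs. Round body 44 mm wide, 60 mm high; black cap 28 mm wide, 17 mm high on top. A drop pipette strapped on its -x side sticks out 11 mm: grip across y. Origin: underside, 4.5 mm to the -x side of the round axis; z up
- bottle_c_axis (a point): point on the round axis of body and cap of bottle_c, at the underside of the bottle (the cap spans 60 to 77 mm above it)
- bottle_c_cap (a joint): angle of the screw cap of bottle_c: 0 is shut, against a hard stop; grows as it is unscrewed (counterclockwise from above), so turn clockwise to shut. Each cap starts loosened by 0.6 to 1.1 rad, turns easily and stays on the bottle
- blue_vial: dropper vial with a blue cap, 22 mm in diameter, 63 mm high, standing in the narrow bay of the tray; bystander. Origin at the centre of its underside
- yellow_vial: dropper vial with a yellow cap, 22 mm in diameter, 63 mm high, standing in the narrow bay of the tray; bystander. Origin at the centre of its underside
- stamp: wooden rubber stamp, 24 x 52 x 62 mm, standing on the desk behind the bottles; bystander. Origin at the centre of its underside
Mind the look-alikes: they are no part of the job. What is shaped like the bottle_b but green or turquoise is not meant.

How it is judged:
By the outcome, as a careful person would: the job done as asked, in the order asked, and still so for the second after the job is handed in, with the robot touching nothing.
It also fails if it takes over 72 s, if anything falls off the work surface, if the arm or the gripper's body presses on something with over 40 N, if the wrist force passes 120 N, or if a joint passes its speed limit or range.

ROBOT

A 6-joint arm with a two-finger parallel gripper is mounted at the origin on a cart in front of the work surface, level with it; the furniture and walls round the work are solid. World frame = base frame: x ahead of the robot, y to its left, z up, the work surface at z = 0. Lengths are in m, angles in rad, forces in N, time in s.
With the tool pointing down it reaches from about 0.275 to 0.75 m from the base axis. Payload 10.2 kg.
Tool frame: the origin (TCP) lies midway between the tips of the shut fingers; the grasp point (between the pads) lies 19 mm behind it; z points along the fingers, y is the line along which they close (so a half turn about z gives the same grasp; the last joint's range is limited). The gripper opens to 85 mm and grips with 20 to 120 N. Pads are 22 mm wide; open, the fingers measure 114 mm over their backs; the gripper's body (76 mm by 85 mm) begins 54 mm behind the grasp point. The pads swing forward as they close: fully open they stand 13 mm farther back than shut.
Start: joints at [0.956, 0.313, 1.498, -0, 1.331, -0.223], TCP at [0.2, 0.485, 0.231] pointing down, gripper open.
Joint ranges: [-2.94, 2.94], [-0.97, 2.17], [0.19, 2.56], [-1.23, 4.37], [0.02, 3.11], [-2.88, 2.88]. Speed limits (rad/s): [2.39, 2.39, 3.01, 3.14, 3.14, 3.14].

INTERFACE

Orientations are given as a 3x3 rotation matrix whose columns are the frame's x, y, z axes.
In Python, from bench import read_state, capture, hand_in gives the robot as it stands. The module is installed in compiled form; this text tells all that it offers.
- The arm moves only by the shell command python3 -m inch 'ROWS' [FORCE]. ROWS is JSON, a list of rows, each an object with "xyz": the shift along the tool's x, y, z in mm, a list of three; "twist": the turn, a rotation vector about the tool's x, y, z in rad, a list of three; "claw": the finger opening in mm, from 0 to 85.4. In form: [{"xyz": [dx, dy, dz], "twist": [ax, ay, az], "claw": claw}, ...]. A call has 1 to 20 rows; each row shifts and turns the commanded pose from where the row before left it, along the tool's axes as they then stand; what a row does not reach is not made up. A row lasts 1/12 s, in which the tool goes at most 41.7 mm and 7.16 degrees, less where a joint would pass 70% of its speed; a pose out of reach is approached as far as the arm can. A call is refused whole if a number of a shift passes 41.7 or a number of a turn 0.125, either way. A call with a gripper value outside its range is refused whole. The fingers move at their own pace and stop on an object; FORCE is the grip in N (left out, the last holds). Time passes only in rows, so rows that do not move let the fingers close. It gives the time, the measured TCP pose, the force, the opening and the grip force at its end, in the units of the state.
- read_state(): the state, without advancing time (a new reading comes with each control period).
- capture(name): name is "scene" or "top"; returns a dict with "frame" (384x512x3 uint8, blue, green, red), "vfov" (degrees; the focal length in pixels is half the picture's height over the tangent of half this angle, whatever the lens; pixels are square), "cx", "cy" (the principal point, pixels), "extrinsics" (4x4, takes a point from world to camera coordinates). Camera axes: x right, y down, z forward; pixel columns grow to the right and rows downward; lengths in m; the calibration is good to about 2 mm. A picture is of the moment at which its call begins. There is no depth.
- hand_in(): hands the job in; it is judged then, once.
The state is a dict: "clock": time; "joints": joint angles; "joint_velocities": joint speeds; "effort": joint torques, N m; "eef_pos": TCP position; "eef_rot": TCP orientation; "contact_force": force on the tool from outside, world axes, zero at the start; "moment": the same for the moment, N m; "opening": opening from 0.0 (shut) to 1.0 (fully open); "finger_force": force on a finger pad.
Only numpy, scipy, OpenCV 4.12 (cv2) and the standard library are available. Lean on these libraries where they do the work, as an engineer would, in place of code of your own. Each camera call takes 0.05 s, during which the arm holds its last target. There are 200 camera calls.

## Working session

There is one attempt and no reset: what is moved stays moved. The work goes in short steps, Python scripts to look and compute and a shell command to move; the robot and the scene stay as the last step left them, time stands still between calls to the robot, and variables do not carry over. Pictures are saved under pics/ and viewed, at most 13 in all, crops included, and the job is handed in when it is done.

```bash
mkdir -p pics; cat > h.py <<'E'
import numpy as np, cv2
from bench import read_state, capture, hand_in
def ray(c,u,v,z):
    f=c["frame"].shape[0]/2/np.tan(np.radians(c["vfov"])/2)
    E=np.array(c["extrinsics"]);R=E[:3,:3];t=E[:3,3]
    d=R.T@np.array([(u-c["cx"])/f,(v-c["cy"])/f,1]);o=-R.T@t
    return o+d*(z-o[2])/d[2]
def proj(c,p):
    f=c["frame"].shape[0]/2/np.tan(np.radians(c["vfov"])/2)
    E=np.array(c["extrinsics"]);q=E[:3,:3]@np.array(p)+E[:3,3]
    return c["cx"]+f*q[0]/q[2],c["cy"]+f*q[1]/q[2]
E
python3 - <<'E'
from h import *
import pickle
for n in("scene","top"):
    c=capture(n);pickle.dump(c,open(n+".pkl","wb"));cv2.imwrite(f"pics/{n}0.png",cv2.resize(c["frame"],(800,600)))
    print(n,c["vfov"],c["cx"],c["cy"],np.round(np.array(c["extrinsics"]),3).tolist())
s=read_state();print(s)
E
```

```text
scene 57.141292893050604 252.7231814148928 194.30031336940317 [[0.871, -0.492, 0.008, -0.273], [-0.187, -0.346, -0.919, 0.275], [0.455, 0.799, -0.394, 0.478], [0.0, 0.0, 0.0, 1.0]]
top 47.71268588872803 253.74140641343922 186.58383956907275 [[-0.016, -1.0, -0.002, 0.32], [-0.998, 0.016, -0.055, 0.477], [0.055, 0.001, -0.998, 1.4], [0.0, 0.0, 0.0, 1.0]]
{'clock': 0.1, 'joints': array([ 9.55571612e-01,  3.13414125e-01,  1.49832466e+00,  1.90326339e-05,
        1.33100259e+00, -2.23375519e-01]), 'joint_velocities': array([ 0.00174169, -0.00251904, -0.00222378,  0.00092069, -0.00052048,
        0.00037235]), 'effort': array([ 3.22045227e-03, -4.12903190e+01, -2.60141838e+01, -1.42639924e-04,
        3.05515176e-03,  2.16598409e-05]), 'eef_pos': array([0.20036411, 0.48502934, 0.23079575]), 'eef_rot': array([[-9.24202613e-01,  3.81901912e-01, -6.78069304e-04],
       [ 3.81902416e-01,  9.24202188e-01, -9.27419903e-04],
       [ 2.72489700e-04, -1.11608020e-03, -9.99999340e-01]]), 'contact_force': array([-0.28444598, -0.3004199 ,  0.99943852]), 'moment': array([-0.0003774 ,  0.02591335, -0.00899739]), 'finger_force': 0.0, 'opening': 0.9962023075909386}
```

View pics/top0.png

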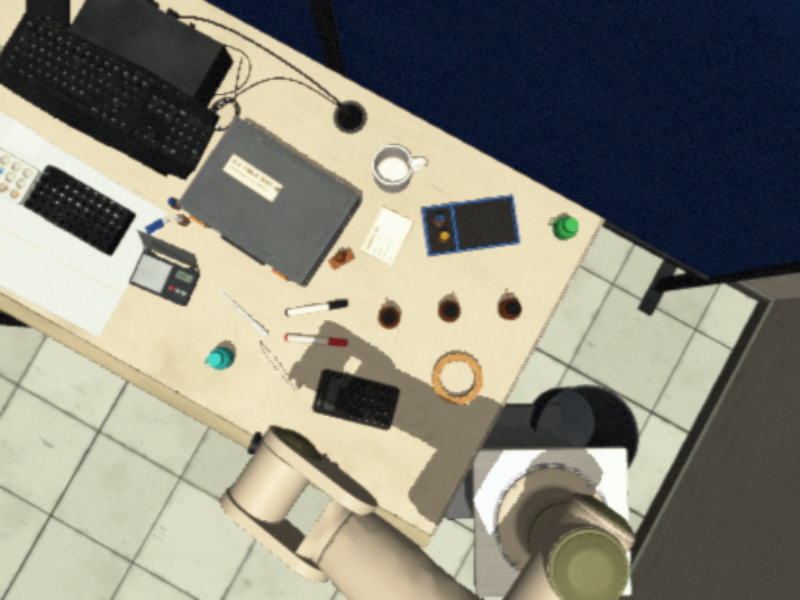

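View pics/scene0.png

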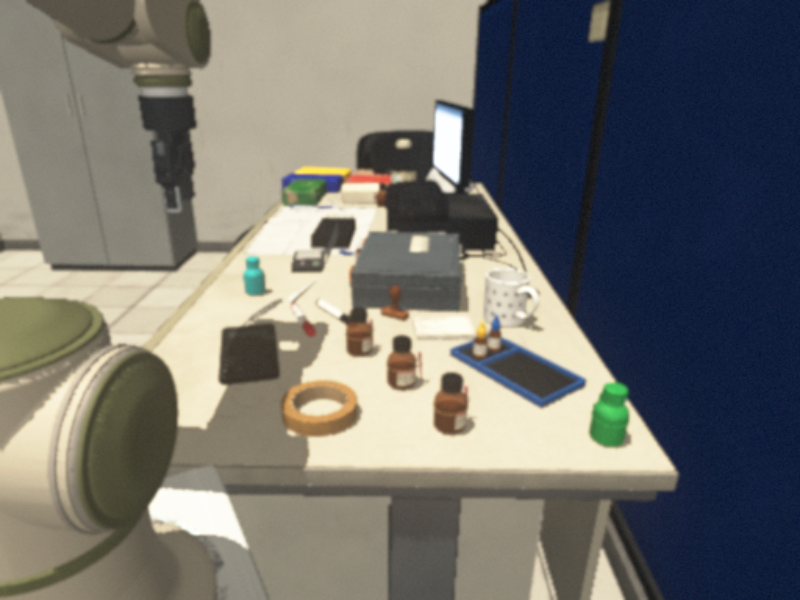

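The top view shows three amber bottles at about (388,316), (449,309) and (510,305). The tray is at (470,225), with the vials in its left bay and the empty bay at (487,222). The green (566,226) and turquoise (219,356) bottles are decoys because of their colour. I'll confirm this in an enlarged crop.

```bash
python3 - <<'E'
from h import *
import pickle
c=pickle.load(open("top.pkl","rb"));s=pickle.load(open("scene.pkl","rb"))
cv2.imwrite("pics/topc.png",cv2.resize(c["frame"][115:220,230:370],(800,600),interpolation=cv2.INTER_CUBIC))
cv2.imwrite("pics/scenec.png",cv2.resize(s["frame"][185:290,200:340],(800,600),interpolation=cv2.INTER_CUBIC))
E
```

```text
(no output)
```

View pics/topc.png

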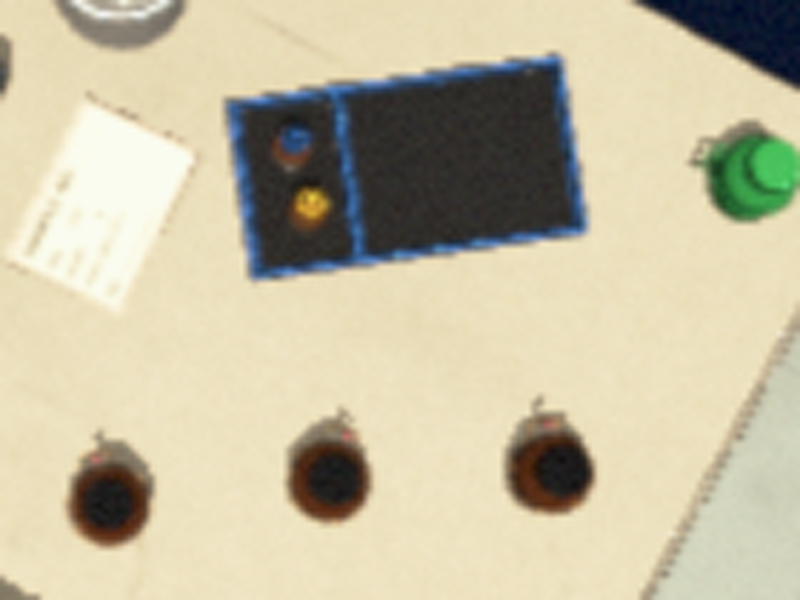

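View pics/scenec.png

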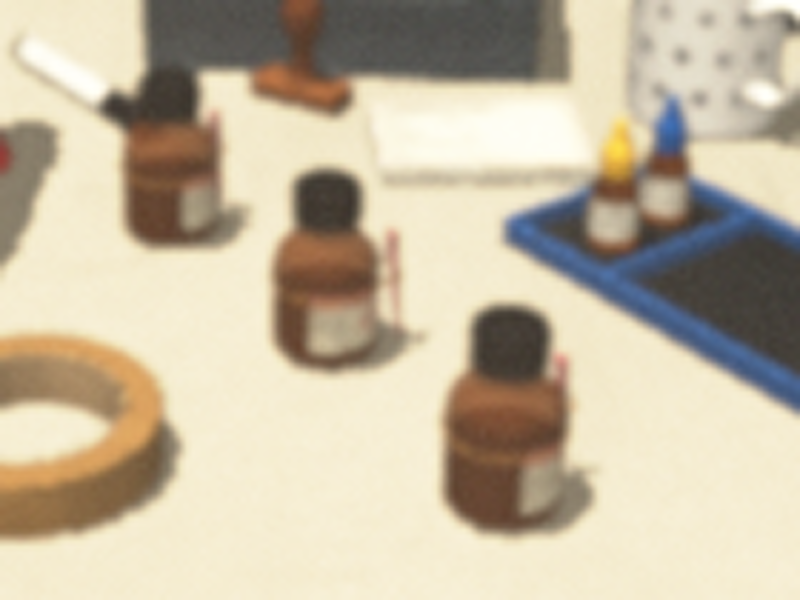

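The crops confirm three amber bottles with black caps. In the top crop the cap centres are A(108,500), B(330,478) and C(564,470), with the red pipettes on the far side at (98,455), (345,435) and (550,422). The inside corners of the bay are about (345,98), (555,70), (578,228) and (362,252).

```bash
python3 - <<'E'
from h import *
import pickle
c=pickle.load(open("top.pkl","rb"));s=pickle.load(open("scene.pkl","rb"))
T=lambda u,v,z:ray(c,230+u/5.714-.5,115+v/5.714-.5,z)
S=lambda u,v,z:ray(s,200+u/5.714-.5,185+v/5.714-.5,z)
for n,cap,pip,sc in(("A",(108,500),(97,455),(168,78)),("B",(330,478),(345,435),(328,182)),("C",(564,470),(550,422),(511,320))):
    p=T(*cap,.077);q=T(*pip,.05);d=q-p
    print(n,p.round(3),"scene",S(*sc,.077).round(3),"pip ang",np.degrees(np.arctan2(d[1],d[0])).round(1),d.round(3))
k=[T(u,v,.014) for u,v in((345,98),(555,70),(578,228),(362,252))]
print(np.round(k,3)); print("bay",np.mean(k,0), np.linalg.norm(k[0]-k[1]),np.linalg.norm(k[1]-k[2]))
st=read_state();print(np.degrees(np.arctan2(st["eef_rot"][1,1],st["eef_rot"][0,1])))
print(T(312,205,.06),T(290,140,.06),T(240,100,.014))
E
```

```text
A [0.431 0.329 0.077] scene [0.429 0.33  0.077] pip ang 13.4 [ 0.026  0.006 -0.027]
B [0.441 0.208 0.077] scene [0.44  0.206 0.077] pip ang -24.0 [ 0.024 -0.011 -0.027]
C [0.443 0.081 0.077] scene [0.443 0.081 0.077] pip ang 5.1 [ 0.028  0.002 -0.027]
[[0.66  0.191 0.014]
 [0.674 0.07  0.014]
 [0.583 0.059 0.014]
 [0.571 0.183 0.014]]
bay [0.62230981 0.12548629 0.014     ] 0.12157621663821418 0.0919531665592349
67.54844395928434
[0.59254765 0.21394823 0.06      ] [0.62897675 0.22540116 0.06      ] [0.66011661 0.25072405 0.014     ]
```

```bash
cat > d.py <<'E'
import sys
from h import *
# usage: d.py x y z yaw(closing dir deg) -> deltas in current tool frame, and after the turn
a=list(map(float,sys.argv[1:5]));s=read_state();R=s["eef_rot"]
d=np.array(a[:3])-s["eef_pos"]
y=np.degrees(np.arctan2(R[1,1],R[0,1]));dy=(a[3]-y+90)%180-90
print("t",s["clock"],"pos",s["eef_pos"].round(4),"yaw",y.round(1),"j1,j6",s["joints"][[0,5]].round(2))
print("shift mm now",(R.T@d*1000).round(1),"twist z rad",round(-np.radians(dy),3),"tilt x,y",R[:2,2].round(4))
E
python3 d.py .431 .329 .11 103
```

```text
t 0.1 pos [0.2004 0.485  0.2308] yaw 67.5 j1,j6 [ 0.96 -0.22]
shift mm now [-272.8  -56.   120.8] twist z rad -0.619 tilt x,y [-0.0007 -0.0009]
```

```bash
python3 -m inch '[{"xyz":[-39,-8,0],"twist":[0,0,0],"claw":85},{"xyz":[-39,-8,0],"twist":[0,0,0],"claw":85},{"xyz":[-39,-8,0],"twist":[0,0,0],"claw":85},{"xyz":[-39,-8,0],"twist":[0,0,0],"claw":85},{"xyz":[-39,-8,0],"twist":[0,0,0],"claw":85},{"xyz":[-39,-8,0],"twist":[0,0,0],"claw":85},{"xyz":[-39,-8,0],"twist":[0,0,0],"claw":85},{"xyz":[0,0,24],"twist":[0,0,-0.124],"claw":85},{"xyz":[0,0,24],"twist":[0,0,-0.124],"claw":85},{"xyz":[0,0,24],"twist":[0,0,-0.124],"claw":85},{"xyz":[0,0,24],"twist":[0,0,-0.124],"claw":85},{"xyz":[0,0,24],"twist":[0,0,-0.124],"claw":85},{"xyz":[0,0,0],"twist":[0,0,0],"claw":85},{"xyz":[0,0,0],"twist":[0,0,0],"claw":85}]' 30; python3 d.py .431 .329 .014 103; python3 -c "
from h import *
c=capture('scene');cv2.imwrite('pics/s1.png',cv2.resize(c['frame'][130:290,180:393],(800,600),interpolation=cv2.INTER_CUBIC));s=read_state();print(s['contact_force'],s['opening'])"
```

```text
clock: 1.27
eef_pos: [0.4311, 0.329, 0.1109]
eef_rot: [[-0.975, -0.223, -0.002], [-0.223, 0.975, -0.001], [0.002, -0.0, -1.0]]
contact_force: [-0.0, 0.3, 0.9]
opening: 0.994
finger_force: 0.0
t 1.2667 pos [0.4311 0.329  0.1109] yaw 102.9 j1,j6 [ 0.44 -1.36]
shift mm now [-0.1  0.  96.9] twist z rad -0.002 tilt x,y [-0.002  -0.0009]
[0.01706608 0.23684686 0.21550999] 0.9927665156212558
```

View pics/s1.png

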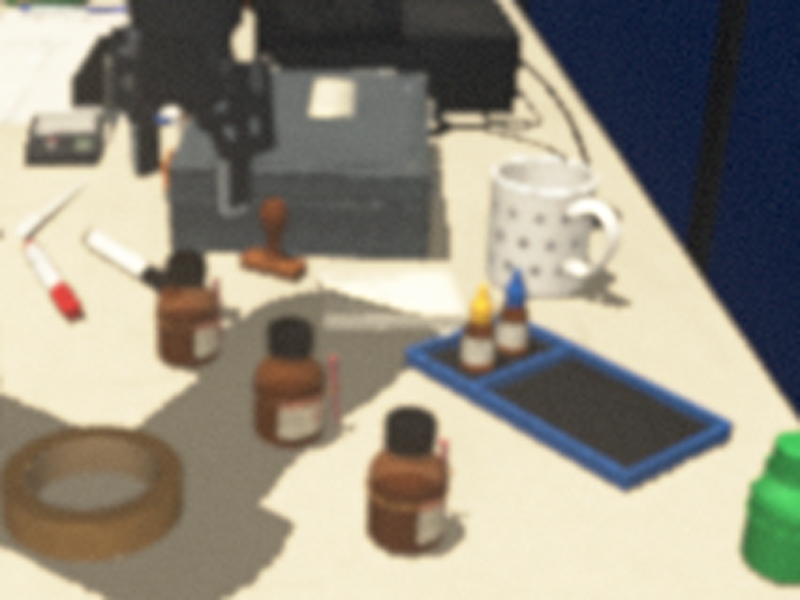

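The gripper straddles bottle A: fingertips at (150,170) and (235,205), cap at (185,265). Next I descend and grip.

```bash
python3 -m inch '[{"xyz":[0,0,35],"twist":[0,0,0],"claw":85},{"xyz":[0,0,35],"twist":[0,0,0],"claw":85},{"xyz":[0,0,24],"twist":[0,0,0],"claw":85},{"xyz":[0,0,0],"twist":[0,0,0],"claw":60},{"xyz":[0,0,0],"twist":[0,0,0],"claw":52},{"xyz":[0,0,0],"twist":[0,0,0],"claw":36},{"xyz":[0,0,0],"twist":[0,0,0],"claw":36},{"xyz":[0,0,0],"twist":[0,0,0],"claw":36},{"xyz":[0,0,0],"twist":[0,0,0],"claw":36},{"xyz":[0,0,0],"twist":[0,0,0],"claw":36},{"xyz":[0,0,0],"twist":[0,0,0],"claw":36}]' 30
```

```text
clock: 2.23
eef_pos: [0.4329, 0.3299, 0.0201]
eef_rot: [[-0.974, -0.226, 0.004], [-0.226, 0.974, 0.002], [-0.005, 0.001, -1.0]]
contact_force: [-1.2, -1.1, 7.3]
opening: 0.491
finger_force: 30.4
```

```bash
python3 -m inch '[{"xyz":[0,0,-10],"twist":[0,0,0],"claw":36},{"xyz":[0,0,-10],"twist":[0,0,0],"claw":36},{"xyz":[0,0,-8],"twist":[0,0,0],"claw":36},{"xyz":[0,0,0],"twist":[0,0,0],"claw":36},{"xyz":[0,0,0],"twist":[0,0,0],"claw":36},{"xyz":[0,0,0],"twist":[0,0,0],"claw":36},{"xyz":[0,0,0],"twist":[0,0,0],"claw":36}]'; python3 -c "
from h import *
c=capture('scene')
f=[]
for i in range(6):
  capture('scene');s=read_state();f.append(s['contact_force'])
print(np.round(f,2),s['effort'][:3])
cv2.imwrite('pics/s2.png',cv2.resize(c['frame'][130:290,180:393],(800,600),interpolation=cv2.INTER_CUBIC))"
```

```text
clock: 2.82
eef_pos: [0.4312, 0.3291, 0.0449]
eef_rot: [[-0.974, -0.226, -0.001], [-0.226, 0.974, -0.0], [0.001, -0.0, -1.0]]
contact_force: [0.4, 0.8, -1.4]
opening: 0.487
finger_force: 31.1
[[-1.02 -0.68 -1.19]
 [-0.04 -0.78 -1.28]
 [ 0.05  0.25 -0.84]
 [-0.42 -0.16 -0.41]
 [-0.32 -0.31 -1.28]
 [ 0.41 -0.5  -0.52]] [-1.55488320e-03 -4.73013890e+01 -2.04859221e+01]
```

View pics/s2.png

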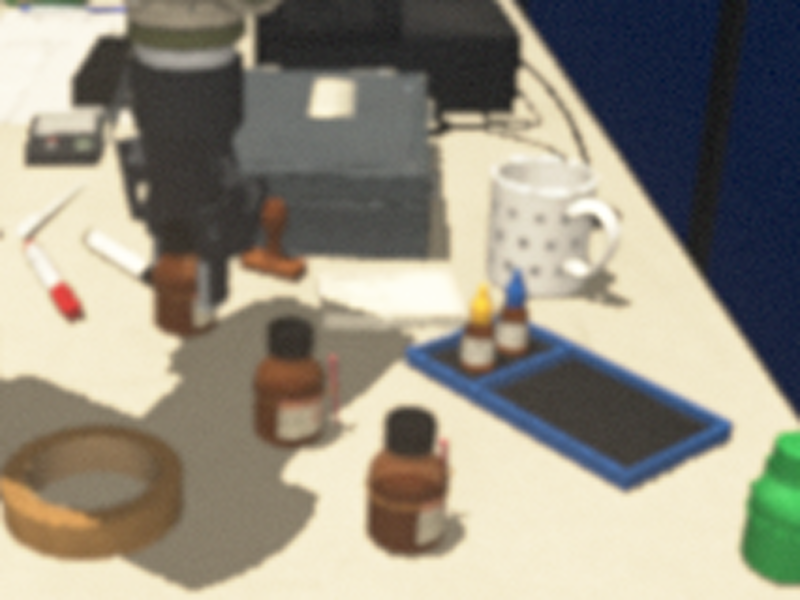

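Bottle A is lifted (its base rose from row 365 to 333) and pulls about 0.9 N, so it is nearly empty. I'll set it back down.

```bash
python3 -m inch '[{"xyz":[0,0,8],"twist":[0,0,0],"claw":36},{"xyz":[0,0,8],"twist":[0,0,0],"claw":36},{"xyz":[0,0,5],"twist":[0,0,0],"claw":36},{"xyz":[0,0,2],"twist":[0,0,0],"claw":36},{"xyz":[0,0,2],"twist":[0,0,0],"claw":36},{"xyz":[0,0,0],"twist":[0,0,0],"claw":36},{"xyz":[0,0,0],"twist":[0,0,0],"claw":48},{"xyz":[0,0,0],"twist":[0,0,0],"claw":60},{"xyz":[0,0,0],"twist":[0,0,0],"claw":85},{"xyz":[0,0,0],"twist":[0,0,0],"claw":85},{"xyz":[0,0,0],"twist":[0,0,0],"claw":85},{"xyz":[0,0,-30],"twist":[0,0,0],"claw":85},{"xyz":[0,0,-35],"twist":[0,0,0],"claw":85},{"xyz":[0,0,-30],"twist":[0,0,0],"claw":85},{"xyz":[0,0,0],"twist":[0,0,0],"claw":85}]'; python3 d.py .441 .208 .115 66
```

```text
clock: 4.42
eef_pos: [0.4338, 0.3304, 0.1211]
eef_rot: [[-0.974, -0.226, 0.009], [-0.226, 0.974, 0.004], [-0.01, 0.002, -1.0]]
contact_force: [0.6, 0.1, 0.0]
opening: 0.995
finger_force: 0.0
t 4.4167 pos [0.4338 0.3304 0.1211] yaw 103.1 j1,j6 [ 0.44 -1.36]
shift mm now [  20.8 -120.9    5.6] twist z rad 0.647 tilt x,y [0.0091 0.0042]
```

```bash
python3 -m inch '[{"xyz":[7,-40,0],"twist":[0,0,0],"claw":85},{"xyz":[7,-40,0],"twist":[0,0,0],"claw":85},{"xyz":[7,-40,0],"twist":[0,0,0],"claw":85},{"xyz":[0,0,0],"twist":[0,0,0.125],"claw":85},{"xyz":[0,0,0],"twist":[0,0,0.125],"claw":85},{"xyz":[0,0,0],"twist":[0,0,0.125],"claw":85},{"xyz":[0,0,0],"twist":[0,0,0.125],"claw":85},{"xyz":[0,0,0],"twist":[0,0,0.125],"claw":85},{"xyz":[0,0,0],"twist":[0,0,0],"claw":85},{"xyz":[0,0,0],"twist":[0,0,0],"claw":85}]'; python3 d.py .441 .208 .018 66
```

```text
clock: 5.25
eef_pos: [0.438, 0.2076, 0.1151]
eef_rot: [[-0.924, 0.383, -0.0], [0.383, 0.924, -0.0], [0.0, -0.0, -1.0]]
contact_force: [-0.7, -0.4, -0.9]
opening: 0.991
finger_force: 0.0
t 5.25 pos [0.438  0.2076 0.1151] yaw 67.5 j1,j6 [ 0.2  -0.98]
shift mm now [-2.6  1.5 97.1] twist z rad 0.026 tilt x,y [-0.0002 -0.0001]
```

```bash
python3 -m inch '[{"xyz":[-2.5,1.5,35],"twist":[0,0,0],"claw":85},{"xyz":[0,0,35],"twist":[0,0,0],"claw":85},{"xyz":[0,0,26],"twist":[0,0,0],"claw":85},{"xyz":[0,0,0],"twist":[0,0,0],"claw":60},{"xyz":[0,0,0],"twist":[0,0,0],"claw":52},{"xyz":[0,0,0],"twist":[0,0,0],"claw":36},{"xyz":[0,0,0],"twist":[0,0,0],"claw":36},{"xyz":[0,0,0],"twist":[0,0,0],"claw":36},{"xyz":[0,0,0],"twist":[0,0,0],"claw":36},{"xyz":[0,0,0],"twist":[0,0,0],"claw":36},{"xyz":[0,0,0],"twist":[0,0,0],"claw":36}]' 30; python3 -m inch '[{"xyz":[0,0,-10],"twist":[0,0,0],"claw":36},{"xyz":[0,0,-10],"twist":[0,0,0],"claw":36},{"xyz":[0,0,-8],"twist":[0,0,0],"claw":36},{"xyz":[0,0,0],"twist":[0,0,0],"claw":36},{"xyz":[0,0,0],"twist":[0,0,0],"claw":36},{"xyz":[0,0,0],"twist":[0,0,0],"claw":36},{"xyz":[0,0,0],"twist":[0,0,0],"claw":36}]'; python3 -c "
from h import *
f=[]
for i in range(7):
  c=capture('scene');s=read_state();f.append(s['contact_force'][2])
print(np.round(f,2),np.mean(f),s['eef_pos'])"
```

```text
clock: 6.17
eef_pos: [0.4421, 0.2082, 0.0213]
eef_rot: [[-0.923, 0.386, 0.003], [0.386, 0.923, 0.001], [-0.003, 0.002, -1.0]]
contact_force: [-1.2, -1.0, 7.4]
opening: 0.487
finger_force: 31.0
clock: 6.75
eef_pos: [0.4407, 0.2079, 0.047]
eef_rot: [[-0.922, 0.386, -0.001], [0.386, 0.922, -0.0], [0.001, -0.0, -1.0]]
contact_force: [-0.4, 0.5, -1.0]
opening: 0.49
finger_force: 30.9
[-0.71 -0.42 -0.87 -0.94 -0.28 -0.77 -1.47] -0.7804767250953732 [0.44094881 0.20798922 0.0471806 ]
```

B is light as well (0.8 N), so C should be the full one. I'll lower B, then go to C.

```bash
python3 -m inch '[{"xyz":[0,0,8],"twist":[0,0,0],"claw":36},{"xyz":[0,0,8],"twist":[0,0,0],"claw":36},{"xyz":[0,0,6],"twist":[0,0,0],"claw":36},{"xyz":[0,0,2],"twist":[0,0,0],"claw":36},{"xyz":[0,0,2],"twist":[0,0,0],"claw":36},{"xyz":[0,0,0],"twist":[0,0,0],"claw":36},{"xyz":[0,0,0],"twist":[0,0,0],"claw":48},{"xyz":[0,0,0],"twist":[0,0,0],"claw":60},{"xyz":[0,0,0],"twist":[0,0,0],"claw":85},{"xyz":[0,0,0],"twist":[0,0,0],"claw":85},{"xyz":[0,0,0],"twist":[0,0,0],"claw":85},{"xyz":[0,0,-30],"twist":[0,0,0],"claw":85},{"xyz":[0,0,-35],"twist":[0,0,0],"claw":85},{"xyz":[0,0,-30],"twist":[0,0,0],"claw":85},{"xyz":[0,0,0],"twist":[0,0,0],"claw":85},{"xyz":[0,0,0],"twist":[0,0,0],"claw":85}]'; python3 d.py .443 .081 .115 95
```

```text
clock: 8.43
eef_pos: [0.4416, 0.2081, 0.1174]
eef_rot: [[-0.922, 0.386, 0.003], [0.386, 0.922, 0.001], [-0.003, 0.002, -1.0]]
contact_force: [-0.9, 0.3, -0.8]
opening: 0.999
finger_force: 0.0
t 8.4333 pos [0.4416 0.2081 0.1174] yaw 67.3 j1,j6 [ 0.2  -0.97]
shift mm now [ -50.4 -116.7    2.4] twist z rad -0.484 tilt x,y [0.0031 0.0006]
```

```bash
python3 -m inch '[{"xyz":[-16.5,-39,0],"twist":[0,0,0],"claw":85},{"xyz":[-17,-39,0],"twist":[0,0,0],"claw":85},{"xyz":[-17,-39,0],"twist":[0,0,0],"claw":85},{"xyz":[0,0,0],"twist":[0,0,-0.121],"claw":85},{"xyz":[0,0,0],"twist":[0,0,-0.121],"claw":85},{"xyz":[0,0,0],"twist":[0,0,-0.121],"claw":85},{"xyz":[0,0,0],"twist":[0,0,-0.121],"claw":85},{"xyz":[0,0,0],"twist":[0,0,0],"claw":85},{"xyz":[0,0,0],"twist":[0,0,0],"claw":85}]'; python3 d.py .443 .081 .018 95
```

```text
clock: 9.18
eef_pos: [0.4418, 0.083, 0.1154]
eef_rot: [[-0.997, -0.083, -0.002], [-0.083, 0.997, 0.0], [0.002, 0.0, -1.0]]
contact_force: [-1.0, -0.9, -0.3]
opening: 0.993
finger_force: 0.0
t 9.1833 pos [0.4418 0.083  0.1154] yaw 94.8 j1,j6 [-0.08 -1.73]
shift mm now [-1.2 -2.1 97.4] twist z rad -0.004 tilt x,y [-0.0018  0.0001]
```

```bash
python3 -m inch '[{"xyz":[-1,-2,35],"twist":[0,0,0],"claw":85},{"xyz":[0,0,35],"twist":[0,0,0],"claw":85},{"xyz":[0,0,26],"twist":[0,0,0],"claw":85},{"xyz":[0,0,0],"twist":[0,0,0],"claw":60},{"xyz":[0,0,0],"twist":[0,0,0],"claw":52},{"xyz":[0,0,0],"twist":[0,0,0],"claw":36},{"xyz":[0,0,0],"twist":[0,0,0],"claw":36},{"xyz":[0,0,0],"twist":[0,0,0],"claw":36},{"xyz":[0,0,0],"twist":[0,0,0],"claw":36},{"xyz":[0,0,0],"twist":[0,0,0],"claw":36},{"xyz":[0,0,0],"twist":[0,0,0],"claw":36}]' 40; python3 -m inch '[{"xyz":[0,0,-10],"twist":[0,0,0],"claw":36},{"xyz":[0,0,-14],"twist":[0,0,0],"claw":36},{"xyz":[0,0,-14],"twist":[0,0,0],"claw":36},{"xyz":[0,0,-12],"twist":[0,0,0],"claw":36},{"xyz":[0,0,0],"twist":[0,0,0],"claw":36},{"xyz":[0,0,0],"twist":[0,0,0],"claw":36},{"xyz":[0,0,0],"twist":[0,0,0],"claw":36},{"xyz":[0,0,0],"twist":[0,0,0],"claw":36}]'; python3 -c "
from h import *
f=[]
for i in range(7):
  c=capture('scene');s=read_state();f.append(s['contact_force'][2])
print(np.round(f,2),np.mean(f),s['eef_pos'])"; python3 d.py .622 .1255 .07 95
```

```text
clock: 10.1
eef_pos: [0.4446, 0.081, 0.0222]
eef_rot: [[-0.996, -0.087, 0.003], [-0.087, 0.996, -0.0], [-0.003, -0.001, -1.0]]
contact_force: [-0.9, -0.8, 6.4]
opening: 0.487
finger_force: 40.7
clock: 10.77
eef_pos: [0.4431, 0.0811, 0.0697]
eef_rot: [[-0.996, -0.087, -0.001], [-0.087, 0.996, 0.0], [0.001, 0.0, -1.0]]
contact_force: [-0.8, -0.3, -3.4]
opening: 0.483
finger_force: 41.8
[-2.49 -1.73 -2.71 -1.9  -3.   -2.78 -3.18] -2.5433693216007187 [0.44345267 0.08109251 0.07015271]
t 11.1167 pos [0.4435 0.0811 0.0702] yaw 95.0 j1,j6 [-0.08 -1.74]
shift mm now [-1.817e+02  2.870e+01  1.000e-01] twist z rad -0.0 tilt x,y [-0.0003  0.    ]
```

C weighs about 2.5 N, so it is the full bottle. I'll carry it to the bay.

```bash
python3 -m inch '[{"xyz":[-15,2.4,0],"twist":[0,0,0],"claw":36},{"xyz":[-28,4.5,0],"twist":[0,0,0],"claw":36},{"xyz":[-32,5,0],"twist":[0,0,0],"claw":36},{"xyz":[-32,5,0],"twist":[0,0,0],"claw":36},{"xyz":[-32,5,0],"twist":[0,0,0],"claw":36},{"xyz":[-28,4.5,0],"twist":[0,0,0],"claw":36},{"xyz":[-15,2.4,0],"twist":[0,0,0],"claw":36},{"xyz":[0,0,0],"twist":[0,0,0],"claw":36},{"xyz":[0,0,0],"twist":[0,0,0],"claw":36},{"xyz":[0,0,0],"twist":[0,0,0],"claw":36}]'; python3 d.py .622 .1255 .028 95; python3 -c "
from h import *
c=capture('scene');cv2.imwrite('pics/s3.png',cv2.resize(c['frame'][130:290,230:443],(800,600),interpolation=cv2.INTER_CUBIC))"
```

```text
clock: 11.95
eef_pos: [0.6215, 0.1256, 0.0698]
eef_rot: [[-0.996, -0.087, -0.001], [-0.087, 0.996, -0.0], [0.001, 0.0, -1.0]]
contact_force: [0.2, 0.3, -2.4]
opening: 0.48
finger_force: 41.8
t 11.95 pos [0.6215 0.1256 0.0698] yaw 95.0 j1,j6 [ 0.01 -1.64]
shift mm now [-0.5 -0.1 41.8] twist z rad -0.0 tilt x,y [-0.0014 -0.0001]
```

View pics/s3.png

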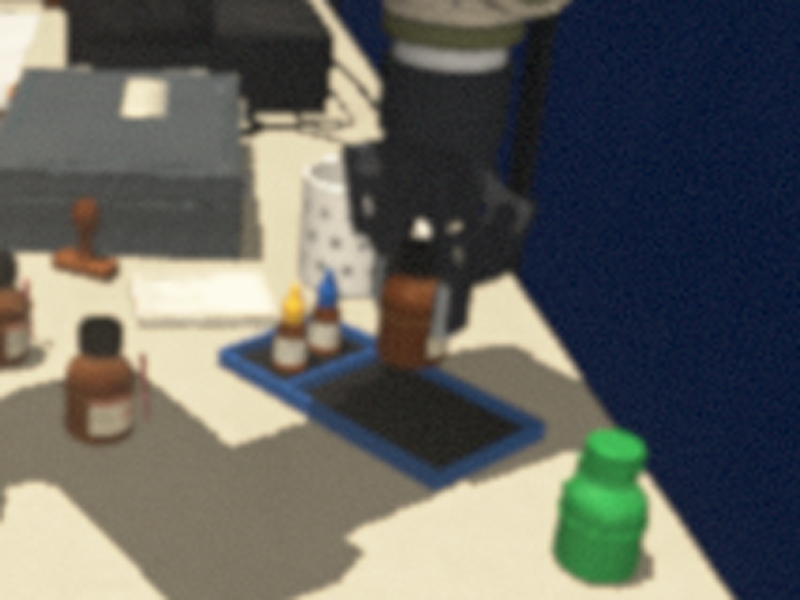

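The bottle hangs over the bay at (410,365), with the vials clear at (290,345). Lowering and releasing.

```bash
python3 -m inch '[{"xyz":[0,0,12],"twist":[0,0,0],"claw":36},{"xyz":[0,0,12],"twist":[0,0,0],"claw":36},{"xyz":[0,0,10],"twist":[0,0,0],"claw":36},{"xyz":[0,0,4],"twist":[0,0,0],"claw":36},{"xyz":[0,0,2],"twist":[0,0,0],"claw":36},{"xyz":[0,0,2],"twist":[0,0,0],"claw":36},{"xyz":[0,0,0],"twist":[0,0,0],"claw":36},{"xyz":[0,0,0],"twist":[0,0,0],"claw":36}]'; python3 -c "
from bench import *;print(read_state()['contact_force'])"
```

```text
clock: 12.67
eef_pos: [0.6226, 0.1257, 0.0287]
eef_rot: [[-0.996, -0.087, 0.001], [-0.087, 0.996, 0.0], [-0.001, -0.0, -1.0]]
contact_force: [0.0, -0.4, -2.1]
opening: 0.486
finger_force: 41.9
[ 0.01617809 -0.36990652 -2.13635413]
```

```bash
python3 -m inch '[{"xyz":[0,0,1],"twist":[0,0,0],"claw":36},{"xyz":[0,0,1],"twist":[0,0,0],"claw":36},{"xyz":[0,0,0],"twist":[0,0,0],"claw":36},{"xyz":[0,0,0],"twist":[0,0,0],"claw":36},{"xyz":[0,0,0],"twist":[0,0,0],"claw":36}]'
```

```text
clock: 13.08
eef_pos: [0.6227, 0.1257, 0.0282]
eef_rot: [[-0.996, -0.087, 0.001], [-0.087, 0.996, -0.0], [-0.001, -0.0, -1.0]]
contact_force: [-5.9, -1.1, 10.4]
opening: 0.483
finger_force: 43.2
```

```bash
python3 -m inch '[{"xyz":[0,0,-1],"twist":[0,0,0],"claw":48},{"xyz":[0,0,0],"twist":[0,0,0],"claw":56},{"xyz":[0,0,0],"twist":[0,0,0],"claw":64},{"xyz":[0,0,0],"twist":[0,0,0],"claw":64},{"xyz":[0,0,0],"twist":[0,0,0],"claw":64},{"xyz":[0,0,-20],"twist":[0,0,0],"claw":64},{"xyz":[0,0,-20],"twist":[0,0,0],"claw":64},{"xyz":[0,0,0],"twist":[0,0,0],"claw":64},{"xyz":[0,0,0],"twist":[0,0,0],"claw":64},{"xyz":[0,0,0],"twist":[0,0,0],"claw":64}]'; python3 -c "
from h import *
c=capture('scene');cv2.imwrite('pics/s4.png',cv2.resize(c['frame'][160:250,290:410],(800,600),interpolation=cv2.INTER_CUBIC));print(read_state()['moment'])"
```

```text
clock: 13.92
eef_pos: [0.6219, 0.1256, 0.0666]
eef_rot: [[-0.996, -0.087, -0.001], [-0.087, 0.996, -0.0], [0.001, 0.0, -1.0]]
contact_force: [-0.2, 0.6, -0.7]
opening: 0.746
finger_force: 0.0
[ 0.01571734  0.02626908 -0.01206925]
```

View pics/s4.png

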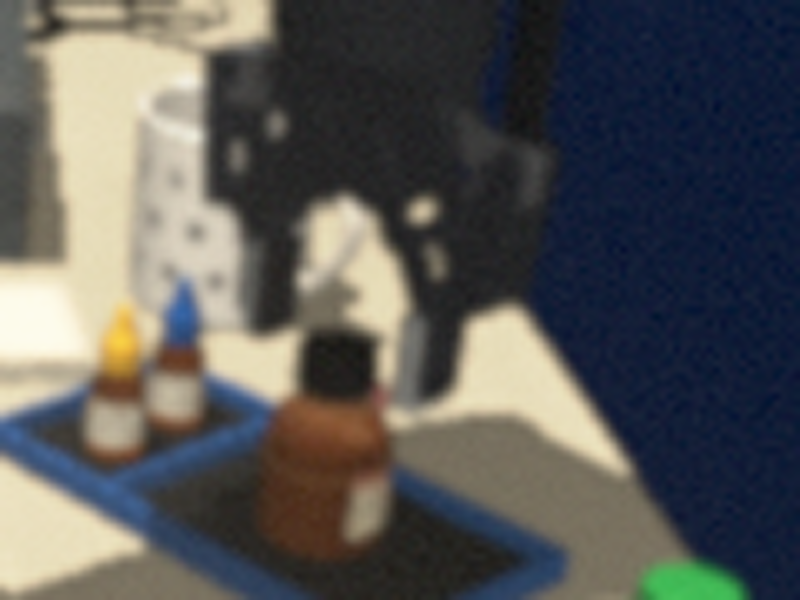

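The bottle stands upright in the bay: cap centre (338,360), cap top (338,335). The fingers straddle it, with tips at (265,330) and (425,400).

```bash
python3 - <<'E'
from h import *
import pickle
s=pickle.load(open("scene.pkl","rb"))
print(ray(s,290+338/6.667-.5,160+338/6.667-.5,.083), ray(s,290+325/6.667-.5,160+550/6.667-.5,.006))
st=read_state();p=st["eef_pos"];u,v=proj(s,p);print(((u+.5-290)*6.667,(v+.5-160)*6.667))
E
python3 -m inch '[{"xyz":[0,0,0],"twist":[0,0,0],"claw":45},{"xyz":[0,0,0],"twist":[0,0,0],"claw":34},{"xyz":[0,0,0],"twist":[0,0,0],"claw":20},{"xyz":[0,0,0],"twist":[0,0,0],"claw":20},{"xyz":[0,0,0],"twist":[0,0,0],"claw":20},{"xyz":[0,0,0],"twist":[0,0,0],"claw":20},{"xyz":[0,0,0],"twist":[0,0,0],"claw":20},{"xyz":[0,0,0],"twist":[0,0,0],"claw":20}]' 25; python3 -c "
from bench import *;print(read_state()['moment'])"
```

```text
[0.62287334 0.12942289 0.083     ] [0.61472513 0.11548499 0.006     ]
(np.float64(337.97717848576195), np.float64(385.3618590985446))
clock: 14.63
eef_pos: [0.6221, 0.1256, 0.067]
eef_rot: [[-0.996, -0.087, -0.001], [-0.087, 0.996, 0.0], [0.001, 0.0, -1.0]]
contact_force: [-0.4, -0.7, -3.6]
opening: 0.316
finger_force: 24.8
[ 0.00454517 -0.01567096  0.00846975]
```

```bash
python3 -m inch '[{"xyz":[0,0,1],"twist":[0,0,0],"claw":20},{"xyz":[0,0,1],"twist":[0,0,0],"claw":20},{"xyz":[0,0,0],"twist":[0,0,0],"claw":20},{"xyz":[0,0,0],"twist":[0,0,0],"claw":20}]'; python3 -c "
from bench import *;print(read_state()['moment'])"; python3 -m inch '[{"xyz":[0,0,0],"twist":[0,0,0.08],"claw":20},{"xyz":[0,0,0],"twist":[0,0,0.08],"claw":20},{"xyz":[0,0,0],"twist":[0,0,0.08],"claw":20},{"xyz":[0,0,0],"twist":[0,0,0.08],"claw":20},{"xyz":[0,0,0],"twist":[0,0,0.08],"claw":20},{"xyz":[0,0,0],"twist":[0,0,0.08],"claw":20},{"xyz":[0,0,0],"twist":[0,0,0],"claw":20}]'; python3 -c "
from bench import *;print(read_state()['moment'])"
```

```text
clock: 14.97
eef_pos: [0.6227, 0.1257, 0.0669]
eef_rot: [[-0.996, -0.087, 0.002], [-0.087, 0.996, -0.0], [-0.002, -0.0, -1.0]]
contact_force: [-2.8, 0.2, 9.4]
opening: 0.315
finger_force: 26.0
[-0.07878887  0.67760169 -0.04252883]
clock: 15.55
eef_pos: [0.6227, 0.1249, 0.067]
eef_rot: [[-0.922, 0.387, 0.001], [0.387, 0.922, -0.001], [-0.002, -0.001, -1.0]]
contact_force: [-4.4, -2.8, 10.7]
opening: 0.323
finger_force: 25.9
[-0.78368309  0.84011378  0.00827854]
```

```bash
python3 -m inch '[{"xyz":[0,0,0],"twist":[0,0,0.07],"claw":20},{"xyz":[0,0,0],"twist":[0,0,0.07],"claw":20},{"xyz":[0,0,0],"twist":[0,0,0],"claw":20}]'; python3 -c "
from bench import *;print(read_state()['moment'])"; python3 -m inch '[{"xyz":[0,0,0],"twist":[0,0,0.07],"claw":20},{"xyz":[0,0,0],"twist":[0,0,0.07],"claw":20},{"xyz":[0,0,0],"twist":[0,0,0],"claw":20}]'; python3 -c "
from bench import *;print(read_state()['moment'])"; python3 -m inch '[{"xyz":[0,0,0],"twist":[0,0,0.07],"claw":20},{"xyz":[0,0,0],"twist":[0,0,0.07],"claw":20},{"xyz":[0,0,0],"twist":[0,0,0],"claw":20}]'; python3 -c "
from bench import *;print(read_state()['moment'])"
```

```text
clock: 15.8
eef_pos: [0.6226, 0.125, 0.0669]
eef_rot: [[-0.86, 0.511, 0.001], [0.511, 0.86, -0.001], [-0.002, -0.001, -1.0]]
contact_force: [-4.2, -3.1, 10.1]
opening: 0.318
finger_force: 25.9
[-0.76947203  0.89285111  0.02241937]
clock: 16.05
eef_pos: [0.623, 0.1257, 0.0669]
eef_rot: [[-0.78, 0.626, 0.002], [0.626, 0.78, 0.0], [-0.002, 0.001, -1.0]]
contact_force: [-1.2, -0.7, 6.8]
opening: 0.317
finger_force: 25.8
[-6.91683009e-02  3.55346092e-01 -2.94183704e-04]
clock: 16.3
eef_pos: [0.6231, 0.1257, 0.0669]
eef_rot: [[-0.685, 0.729, 0.003], [0.729, 0.685, -0.0], [-0.002, 0.002, -1.0]]
contact_force: [-1.0, -0.3, 7.2]
opening: 0.32
finger_force: 25.7
[-0.0647546   0.20861145 -0.01986764]
```

```bash
python3 -c "
from h import *
c=capture('scene');cv2.imwrite('pics/s5.png',cv2.resize(c['frame'][160:250,290:410],(800,600),interpolation=cv2.INTER_CUBIC))"
```

```text
(no output)
```

View pics/s5.png

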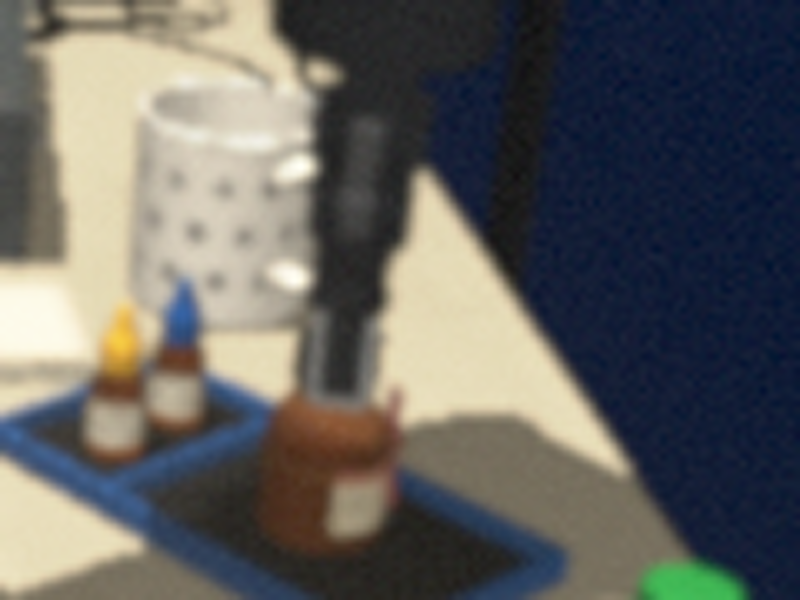

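The pipette moved from (380,395) to (397,400) and the label from x=368 to x=357. The bottle body has started turning with the cap, so the stop has probably been reached. I'll check by pressing harder and turning a bit more.

```bash
python3 -m inch '[{"xyz":[0,0,1],"twist":[0,0,0],"claw":20},{"xyz":[0,0,1],"twist":[0,0,0],"claw":20},{"xyz":[0,0,0],"twist":[0,0,0],"claw":20},{"xyz":[0,0,0],"twist":[0,0,0.07],"claw":20},{"xyz":[0,0,0],"twist":[0,0,0.07],"claw":20},{"xyz":[0,0,0],"twist":[0,0,0.07],"claw":20},{"xyz":[0,0,0],"twist":[0,0,0.07],"claw":20},{"xyz":[0,0,0],"twist":[0,0,0.07],"claw":20},{"xyz":[0,0,0],"twist":[0,0,0],"claw":20}]' 40; python3 -c "
from h import *
print(read_state()['moment'],read_state()['joints'][5])
c=capture('scene');cv2.imwrite('pics/s6.png',cv2.resize(c['frame'][160:250,290:410],(800,600),interpolation=cv2.INTER_CUBIC))"
```

```text
clock: 17.1
eef_pos: [0.6243, 0.1257, 0.0669]
eef_rot: [[-0.394, 0.919, 0.007], [0.919, 0.394, -0.0], [-0.003, 0.006, -1.0]]
contact_force: [-1.7, 0.6, 17.6]
opening: 0.314
finger_force: 41.8
[-0.05304811  0.34294412  0.09047025] -0.38957464519119056
```

View pics/s6.png

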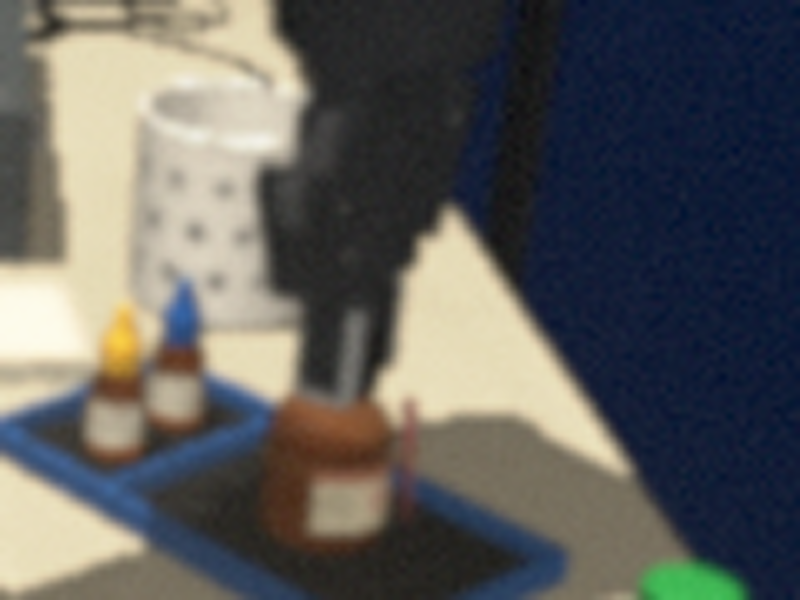

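The label (357→347) and pipette (397→408) show the body turned about 19° for a 20° tool turn, against a 0.09 N m reaction. The cap is on its stop. I'll relieve the pressure, release and retreat.

```bash
python3 -m inch '[{"xyz":[0,0,-1.5],"twist":[0,0,0],"claw":20},{"xyz":[0,0,-1.5],"twist":[0,0,0],"claw":20},{"xyz":[0,0,0],"twist":[0,0,0],"claw":20},{"xyz":[0,0,0],"twist":[0,0,0],"claw":34},{"xyz":[0,0,0],"twist":[0,0,0],"claw":60},{"xyz":[0,0,0],"twist":[0,0,0],"claw":60},{"xyz":[0,0,0],"twist":[0,0,0],"claw":60},{"xyz":[0,0,-30],"twist":[0,0,0],"claw":60},{"xyz":[0,0,-30],"twist":[0,0,0],"claw":60},{"xyz":[0,0,-30],"twist":[0,0,0],"claw":60},{"xyz":[0,0,-30],"twist":[0,0,0],"claw":60},{"xyz":[0,0,0],"twist":[0,0,0],"claw":60},{"xyz":[0,0,0],"twist":[0,0,0],"claw":60},{"xyz":[0,0,0],"twist":[0,0,0],"claw":60}]'; python3 -c "
from h import *
c=capture('scene');cv2.imwrite('pics/s7.png',cv2.resize(c['frame'][130:300,180:407],(800,600),interpolation=cv2.INTER_CUBIC))"
```

```text
clock: 18.32
eef_pos: [0.6218, 0.1256, 0.1852]
eef_rot: [[-0.397, 0.918, -0.002], [0.918, 0.397, -0.0], [0.001, -0.002, -1.0]]
contact_force: [0.1, -0.3, -0.0]
opening: 0.699
finger_force: 0.0
```

View pics/s7.png

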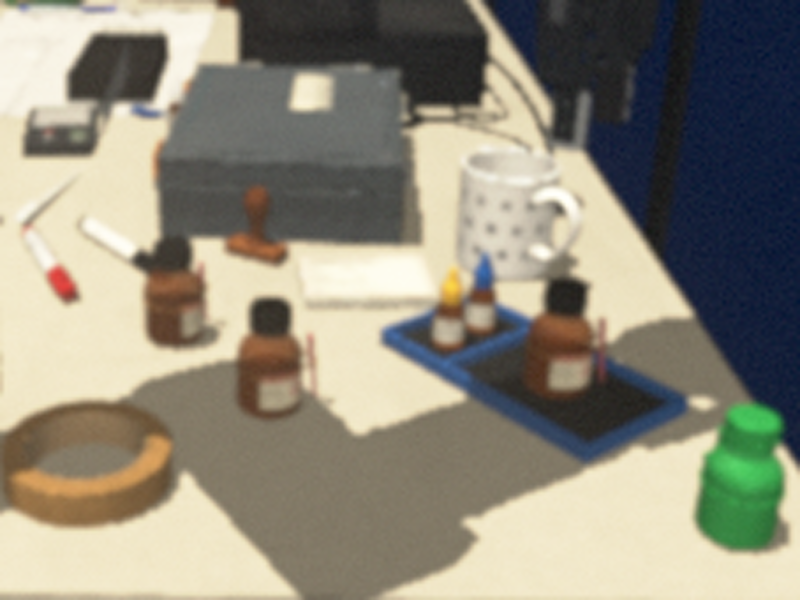

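The full bottle stands in the bay at (560,345). The other two are upright on the desk at (175,295) and (270,360), and the vials and stamp are undisturbed. Handing in.

```bash
python3 -c "
from bench import *
print(hand_in())"
```

```text
the job is handed in; nothing more can be done
None
```

Job handed in: the full bottle (C, about 2.5 N against 0.8–0.9 N for the other two) stands upright mid-bay, released, with its cap turned clockwise until the bottle turned with it, which I took as the stop; the two nearly empty bottles stand on the desk with caps unturned, and the vials and stamp look undisturbed.

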